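Matches and lighter in the tin, lime in the crock, lids on

ROBOT

A 7-joint arm with a two-finger parallel gripper is mounted at the origin on the work surface; the furniture and walls round the work are solid. World frame = base frame: x ahead of the robot, y to its left, z up, the work surface at z = 0. Lengths are in m, angles in rad, forces in N, time in s.
With the tool pointing down it reaches from about 0.4 to 0.85 m from the base axis. Payload 4.5 kg.
Tool frame: the origin (TCP) lies where the fingers leave the gripper's body, on its centre line; the fingertips stand 64 mm ahead of it and the grasp point (between the pads) lies 45 mm ahead of it; z points along the fingers, y is the line along which they close (so a half turn about z gives the same grasp; the last joint's range is limited). The gripper opens to 88 mm and grips with 3 to 60 N. Pads are 18 mm wide; open, the fingers measure 123 mm over their backs; the gripper's body (75 mm by 187 mm) begins 45 mm behind the grasp point.
Start: joints at [-1.156, 0.689, -0.195, 1.565, 0.157, 0.902, -0.215], TCP at [0.232, 0.58, 0.303] pointing down, gripper open.
Joint ranges: [-3.01, 3.01], [-0.46, 2.08], [-1.47, 1.51], [0.13, 2.56], [-1, 4.14], [0.04, 2.09], [-2.66, 2.66]. Speed limits (rad/s): [2.57, 2.57, 3.14, 3.14, 3.14, 3.14, 3.14].

INTERFACE

Orientations are given as a unit quaternion [x, y, z, w].
In Python, from plant import r gives the robot as it stands.
- The arm moves only by the tool play_rows, never from a script. Its arguments are lists of equal length, an entry for each row: "translation": the shift along the tool's x, y, z in m, a list of three; "delta_rot": the turn, a rotation vector about the tool's x, y, z in degrees, a list of three; "grip": the opening, from -1 (shut) to 1 (fully open). In form: {"translation": [[x, y, z], ...], "delta_rot": [[rx, ry, rz], ...], "grip": [grip, ...]}. A call has 1 to 20 rows; each row shifts and turns the commanded pose from where the row before left it, along the tool's axes as they then stand; what a row does not reach is not made up. A row lasts 1/8 s, in which the tool goes at most 62.5 mm and 10.7 degrees, less where a joint would pass 70% of its speed; a pose out of reach is approached as far as the arm can. A call with a gripper value outside its range is refused whole. The fingers move at their own pace and stop on an object; "squeeze" is the grip in N (left out, the last holds). Time passes only in rows, so rows that do not move let the fingers close. It gives the time, the measured TCP pose, the force, the opening and the grip force at its end, in the units of the state.
- r.get_state(): the state, without advancing time (a new reading comes with each control period).
- r.snapshot(name): name is "side" or "top"; returns the picture (420x560x3 uint8, blue, green, red); there is no depth.
- r.get_calibration(name): a dict with "intrinsics" (3x3 intrinsics, pixels), "k1" (the pictures are not rectified: a ray, as slopes to the right and down, at radius r is drawn at 1 + k1 r^2 times it, then the intrinsics apply), "eye" and "rotation" of the camera in the world. Camera axes: x right, y up, looking along -z (the intrinsics and any distortion apply to the point x, -y, -z); pixel columns grow to the right and rows downward; lengths in m; the calibration is good to about 2 mm. A picture is of the moment at which its call begins. get_calibration takes no time and is no camera call.
- r.finish_job(): hands the job in; it is judged then, once.
Trained networks look in the newest picture that a camera, given by its name, has taken for a name from the list of things; names that differ only in an ending like _2 or _b are one class to them, and where a whole thing is asked for, a point or a joint stands for the part that bears it (a point fixed in the world has none). Each returns a list of dicts, best first, with "confidence" (0 to 1); they miss things now and then, are a little off and sometimes report something else, mostly with a low value. They report only what shows in the picture. A call takes as long as a camera call.
- r.look_for(camera, target): "point" ([x, y, z] in m, in world coordinates, good to about 4 mm: the middle of the surface that is visible of it).
- r.silhouettes(camera, target): "pixels" (420x560 bool, what is visible of it).
The state is a dict: "clock": time; "q": joint angles; "qd": joint speeds; "joint_torque": joint torques, N m; "tool_pos": TCP position; "eef_rot": TCP orientation; "contact_force": force on the tool from outside, world axes, zero at the start; "moment": the same for the moment, N m; "opening": opening from 0.0 (shut) to 1.0 (fully open); "finger_force": force on a finger pad.
Only numpy, scipy, OpenCV 4.12 (cv2) and the standard library are available. Lean on these libraries where they do the work, as an engineer would, in place of code of your own. Each camera call takes 0.05 s, during which the arm holds its last target. There are 200 camera calls.

TASK

Clear up after the meal: put the matchbox and the lighter away in the blue tin and the lime in the white crock, and close both, each with the wooden lid that fits it, set fully home. Leave the tin and crock standing upright on the table, and do not knock over or push aside the yellow-capped spice jar, the salt shaker or the small red-lidded pot that stand among them.

Things in the scene. Friction and masses are not known exactly. Their poses are not given: they have to be found in the camera images.
- matchbox: small closed matchbox lying flat, brown sides and yellow-blue top, 36 x 52 x 15 mm high, 18 g; origin at the centre of its underside, x across its 36 mm width, y along its 52 mm length, z up; grip it across the 36 mm width
- lighter: light-blue pocket lighter lying flat, metal and red-black end, 72 x 24 x 12 mm high, 20 g; origin at the centre of its underside, x along its 72 mm length, y across its 24 mm width, z up
- lime: green lime, 57 x 46 x 45 mm high, 52 g, the only fruit on the table; origin at its lowest point below its centre, x along its 57 mm length, y across its 46 mm width, z up (all turn with it if it rolls)
- crock_lid: larger wooden lid, white knob up: wood disc 104 mm across, 7 mm thick; below it a black rubber plug 12 mm deep, 90 mm across tapering to 80 mm at the bottom; on top an upright knob 24 to 26 mm across, 25 mm tall; 120 g. Origin at the centre of the plug's underside, z up: disc at z 12 to 19 mm, knob 19 to 44 mm. Seated, its origin is 62 mm above the crock's origin
- tin_lid: smaller wooden lid, blue knob up: wood disc 88 mm across, 7 mm thick; below it a black rubber plug 12 mm deep, 76 mm across tapering to 66 mm at the bottom; on top an upright knob 24 to 26 mm across, 25 mm tall; 90 g. Origin at the centre of the plug's underside, z up: disc at z 12 to 19 mm, knob 19 to 44 mm. Seated, its origin is 42 mm above the tin's origin
- crock: open round white stoneware crock with two thin blue lines, 104 mm outer diameter, 74 mm high, mouth 96 mm across, wall 4 mm, inner floor 6 mm above the table; loose, 0.8 kg; origin at the centre of its underside, z up. The lid's disc rests on its rim
- tin: open round blue tin with two thin white lines, 88 mm outer diameter, 54 mm high, mouth 82 mm across, wall 3 mm, inner floor 4 mm above the table; loose, 0.45 kg; origin at the centre of its underside, z up. The lid's disc rests on its rim; the matchbox and lighter both fit below the plug when lying flat, side by side or one on the other
- spice_jar: glass spice jar with yellow cap, 45 mm across, 100 mm tall, upright; a loose bystander, to be left alone; origin at the centre of its underside
- salt_shaker: glass salt shaker with grey metal top, 44 mm across, 90 mm tall, upright; a loose bystander, to be left alone; origin at the centre of its underside
- balm_pot: small round pot with red lid, 58 mm across, 50 mm tall, upright; a loose bystander, to be left alone; origin at the centre of its underside

How it is judged:
At the end, for the whole second after the job is handed in: Matchbox and lighter lie inside the tin (within 38 mm of its axis, under the plug) and the lime inside the crock (within 50 mm); each lid is home on its own pot (6 mm of centre, 3 mm of seated height, 0.06 rad); tin and crock stand upright on the table; all at rest (horizontal distance between each of matchbox, lighter and tin below 0.038 m and z of matchbox in the frame of tin between 0 and 0.036 m and z of lighter in the frame of tin between 0 and 0.038 m and horizontal distance between lime and crock below 0.05 m and z of lime in the frame of crock between 0 and 0.058 m and horizontal distance between crock_lid and crock below 0.006 m and z of crock_lid in the frame of crock between 0.059 and 0.065 m and angle between the z axis of crock_lid and the z axis of crock, either way round below 0.06 rad and horizontal distance between tin_lid and tin below 0.006 m and z of tin_lid in the frame of tin between 0.039 and 0.045 m and angle between the z axis of tin_lid and the z axis of tin, either way round below 0.06 rad and angle between each of crock, tin's own z axis and vertical below 0.06 rad and height (world z) of crock between -0.006 and 0.006 m and height (world z) of tin between -0.006 and 0.006 m and linear speed of each of lime, matchbox, lighter, crock_lid, tin_lid, crock, tin below 0.02 m/s); the robot touches nothing.
It fails at once if the spice jar is knocked over or pushed more than 30 mm (angle between spice_jar's own z axis and vertical above 0.5 rad or distance of spice_jar from where it was at the start of the episode above 0.03 m).
It fails at once if the salt shaker is knocked over or pushed more than 30 mm (angle between salt_shaker's own z axis and vertical above 0.5 rad or distance of salt_shaker from where it was at the start of the episode above 0.03 m).
It fails at once if the small red-lidded pot is knocked over or pushed more than 30 mm (angle between balm_pot's own z axis and vertical above 0.5 rad or distance of balm_pot from where it was at the start of the episode above 0.03 m).
It also fails if it takes over 128 s, if anything falls off the work surface, if the arm or the gripper's body presses on something with over 40 N, if the wrist force passes 120 N, or if a joint passes its speed limit or range.

## Working session

There is one attempt and no reset: what is moved stays moved. The work goes in short steps, Python scripts to look and compute and a tool call to move; the robot and the scene stay as the last step left them, time stands still between calls to the robot, and variables do not carry over. Pictures are saved under pics/ and viewed, at most 14 in all, crops included, and the job is handed in when it is done.

Besides the shell and the picture viewer there is one more tool, called after "Request:" in YAML: its name, and indented under it one key for each argument. play_rows: Moves the arm, as the interface text tells. Its arguments: {"type":"object","properties":{"translation":{"type":"array","items":{"type":"array","items":{"type":"number"}}},"delta_rot":{"type":"array","items":{"type":"array","items":{"type":"number"}}},"grip":{"type":"array","items":{"type":"number"}},"squeeze":{"type":"number"}},"required":["translation","delta_rot","grip"]}

```bash
mkdir -p pics; ls
cat > h.py <<'E'
import numpy as np, cv2
from plant import r
from scipy.spatial.transform import Rotation as R
N=["matchbox","lighter","lime","crock_lid","tin_lid","crock","tin","spice_jar","salt_shaker","balm_pot"]
def proj(c,P):
    k=r.get_calibration(c);K=np.array(k["intrinsics"]);p=(np.atleast_2d(P)-k["eye"])@np.array(k["rotation"])
    s=np.c_[p[:,0],-p[:,1]]/-p[:,2:];s=s*(1+k["k1"]*(s**2).sum(1,keepdims=True))
    return s@K[:2,:2].T+K[:2,2]
def ray(c,uv):
    k=r.get_calibration(c);K=np.array(k["intrinsics"]);uv=np.atleast_2d(uv).astype(float)
    d=(uv-K[:2,2])@np.linalg.inv(K[:2,:2]).T;s=d.copy()
    for _ in range(20): s=d/(1+k["k1"]*(s**2).sum(1,keepdims=True))
    v=np.c_[s[:,0],-s[:,1],-np.ones(len(s))]@np.array(k["rotation"]).T
    return np.array(k["eye"]),v
def atz(c,uv,z):
    e,v=ray(c,uv);return e+v*((z-e[2])/v[:,2])[:,None]
E
python3 - <<'E'
from h import *
for c in("top","side"):
    im=r.snapshot(c);cv2.imwrite(f"pics/{c}0.png",im)
    k=r.get_calibration(c);print(c,np.round(k["eye"],3),np.round(k["rotation"],3).tolist(),k["intrinsics"],k["k1"])
    for n in N:
        print(n,[(np.round(d["point"],3).tolist(),round(d["confidence"],2)) for d in r.look_for(c,n)][:3])
s=r.get_state();print(s["tool_pos"],s["eef_rot"],s["clock"],s["opening"])
E
```

```text
pics
top [ 0.318 -0.007  1.059] [0.049, -0.043, -0.699, 0.712] [[464.42193355   0.         282.92694169]
 [  0.         464.42193355 205.81837251]
 [  0.           0.           1.        ]] -0.010305820065596006
matchbox [([0.442, -0.017, 0.014], 0.55)]
lighter [([0.552, 0.032, 0.009], 0.59)]
lime [([0.554, -0.07, 0.038], 0.86)]
crock_lid [([0.456, -0.192, 0.016], 0.56), ([0.552, -0.072, 0.043], 0.47)]
tin_lid [([0.357, 0.295, 0.019], 0.9)]
crock [([0.357, -0.324, 0.009], 0.84)]
tin [([0.46, 0.147, 0.003], 0.9)]
spice_jar [([0.327, -0.184, 0.098], 0.83)]
salt_shaker [([0.343, 0.137, 0.083], 0.71), ([0.346, -0.088, 0.05], 0.48)]
balm_pot [([0.345, -0.09, 0.051], 0.79)]
side [ 0.41  -0.914  0.707] [0.457, -0.006, -0.009, 0.889] [[459.73441474   0.         278.21630166]
 [  0.         459.73441474 213.66978399]
 [  0.           0.           1.        ]] -0.15966675135154715
matchbox []
lighter [([0.552, 0.024, 0.008], 0.75)]
lime [([0.553, -0.092, 0.03], 0.75)]
crock_lid [([0.457, -0.2, 0.014], 0.9), ([0.346, 0.128, 0.048], 0.64)]
tin_lid [([0.371, 0.288, 0.02], 0.87)]
crock [([0.36, -0.297, 0.04], 0.77)]
tin [([0.454, 0.125, 0.031], 0.93)]
spice_jar [([0.328, -0.21, 0.078], 0.67)]
salt_shaker [([0.349, 0.126, 0.048], 0.77)]
balm_pot [([0.355, -0.11, 0.052], 0.55)]
[0.23223571 0.58027647 0.30274897] [ 1.89185190e-01  9.81941424e-01  5.94110127e-05 -1.20616468e-05] 1.1 0.9983892187408194
```

View pictures.

```bash
sed -i 's/np.array(k\["rotation"\])/R.from_quat(k["rotation"]).as_matrix()/' h.py
python3 - <<'E'
from h import *
# silhouette-based measurements
Z={"matchbox":.015,"lighter":.012,"lime":.0225,"crock_lid":.019,"tin_lid":.019}
for n in Z:
    for c in("top","side"):
        D=r.silhouettes(c,n)
        for d in D[:1]:
            m=d["pixels"].astype(np.uint8);ct=max(cv2.findContours(m,cv2.RETR_EXTERNAL,cv2.CHAIN_APPROX_NONE)[0],key=cv2.contourArea)[:,0]
            P=atz(c,ct,Z[n])[:,:2]
            (x,y),(w,h),a=cv2.minAreaRect((P*1000).astype(np.float32))
            uv=ct.mean(0)
            print(n,c,round(d["confidence"],2),"px",uv.round(),"rect",round(x),round(y),round(w),round(h),round(a,1))
E
```

```text
matchbox top 0.56 px [291. 213.] rect 438 -15 36 54 72.5
matchbox side 0.81 px [281. 232.] rect 438 -24 55 57 72.6
lighter top 0.53 px [270. 163.] rect 553 33 26 69 0.9
lighter side 0.76 px [326. 221.] rect 553 25 24 78 1.1
lime top 0.55 px [319. 162.] rect 557 -75 49 47 26.8
lime side 0.59 px [332. 242.] rect 554 -76 76 43 82.6
crock_lid top 0.56 px [371. 205.] rect 461 -195 103 104 1.0
crock_lid side 0.59 px [294. 281.] rect 460 -199 108 102 88.9
tin_lid top 0.83 px [152. 245.] rect 361 297 85 88 2.8
tin_lid side 0.61 px [253. 167.] rect 362 293 91 94 52.0
```

View pics/top0.png

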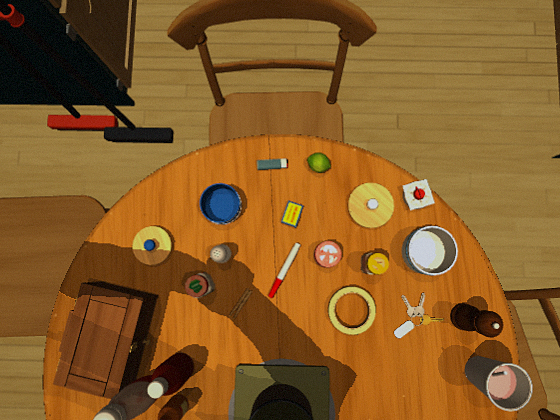

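View pics/side0.png

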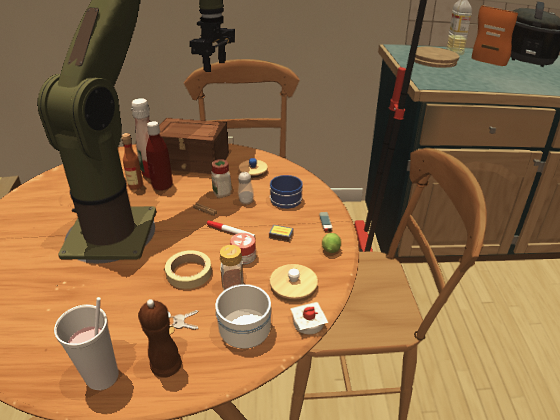

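Top view: lighter (271,163), lime (319,162), matchbox (292,213), tin (221,203), crock (431,250), lids (371,205) and (152,245), with balm pot (328,253), spice jar (376,262) and salt shaker (220,253) as bystanders. The side view agrees. Next I fit known shapes to the silhouettes from both cameras.

```bash
cat >> h.py <<'E'
from scipy.optimize import least_squares
t=np.linspace(0,2*np.pi,48,endpoint=False)
def ring(rad,z): return np.c_[rad*np.cos(t),rad*np.sin(t),0*t+z]
def box(a,b,h): return np.array([[i*a/2,j*b/2,k] for i in(-1,1) for j in(-1,1) for k in(0,h)])
def ell(a,b,h):
    return np.vstack([np.c_[a/2*np.cos(t)*np.cos(p),b/2*np.sin(t)*np.cos(p),0*t+h/2+h/2*np.sin(p)] for p in np.linspace(-1.5,1.5,13)])
M={"matchbox":box(.036,.052,.015),"lighter":box(.072,.024,.012),"lime":ell(.057,.046,.045),
"crock_lid":np.vstack([ring(.052,.012),ring(.052,.019)]),"tin_lid":np.vstack([ring(.044,.012),ring(.044,.019)]),
"crock":np.vstack([ring(.052,0),ring(.052,.074)]),"tin":np.vstack([ring(.044,0),ring(.044,.054)]),
"spice_jar":np.vstack([ring(.0225,0),ring(.0225,.1)]),"salt_shaker":np.vstack([ring(.022,0),ring(.022,.09)]),"balm_pot":np.vstack([ring(.029,0),ring(.029,.05)])}
def cont(c,n):
    D=r.silhouettes(c,n)
    if not D: return None
    m=D[0]["pixels"].astype(np.uint8);C=cv2.findContours(m,cv2.RETR_EXTERNAL,cv2.CHAIN_APPROX_NONE)[0]
    C=max(C,key=cv2.contourArea)[:,0]
    return (C if n.endswith("lid") else cv2.convexHull(C)[:,0] if 0 else C).astype(float)
def fit(n,x0,cams=("top","side"),yaw=0):
    C={c:cont(c,n) for c in cams};C={c:v for c,v in C.items() if v is not None}
    Y=n in("matchbox","lighter","lime")
    def res(p):
        a=p[3]*20 if Y else 0;P=M[n]@R.from_euler("z",a).as_matrix().T+p[:3];o=[]
        for c,v in C.items():
            H=cv2.convexHull(proj(c,P).astype(np.float32))
            o+=[cv2.pointPolygonTest(H,(float(q[0]),float(q[1])),True)-.5 for q in v]
        return np.array(o)
    best=None
    for y0 in((yaw,yaw+.8,yaw+1.57,yaw+2.36) if Y else (0,)):
        s=least_squares(res,[*x0,y0/20][:4 if Y else 3],loss="soft_l1",diff_step=1e-3,x_scale=.01)
        if best is None or s.cost<best.cost: best=s
    return best.x[:3],(np.degrees(best.x[3]*20)%180 if Y else None),np.abs(res(best.x)).mean(),list(C)
E
python3 - <<'E'
from h import *
G=dict(matchbox=(.438,-.015),lighter=(.553,.033),lime=(.557,-.075),crock_lid=(.461,-.195),tin_lid=(.361,.297),crock=(.357,-.32),tin=(.46,.147),spice_jar=(.327,-.19),salt_shaker=(.343,.137),balm_pot=(.345,-.09))
for n,g in G.items():
    x,a,e,C=fit(n,(*g,0.001));print(n,np.round(x*1000,1),a and round(a,1),"err px",round(e,2),C)
E
```

```text
matchbox [ 4.385e+02 -1.540e+01  3.000e-01] 72.4 err px 0.28 ['top', 'side']
lighter [554.1  33.4  -0.7] 91.0 err px 0.69 ['top', 'side']
lime [ 5.56e+02 -7.55e+01  2.00e-01] 71.3 err px 0.41 ['top', 'side']
crock_lid [ 460.7 -194.7   -0.6] None err px 0.39 ['top', 'side']
tin_lid [361.3 296.3   1.1] None err px 0.42 ['top', 'side']
crock [ 358.8 -314.9    2.4] None err px 0.76 ['top', 'side']
tin [ 392.9  163.6 -260.9] None err px 22.61 ['top', 'side']
spice_jar [ 328.3 -191.8   -1. ] None err px 0.99 ['top', 'side']
salt_shaker [336.3 279.7 -94.3] None err px 0.66 ['side']
balm_pot [348.2 -94.6   1.2] None err px 1.37 ['top', 'side']
```

Request:
play_rows:
  translation:
    - [0, 0, 0]
    - [0, 0, 0]
    - [0, 0, 0]
    - [-0.013, -0.037, 0.009]
    - [-0.013, -0.037, 0.009]
    - [-0.013, -0.037, 0.009]
    - [-0.013, -0.037, 0.009]
    - [-0.013, -0.037, 0.009]
    - [-0.013, -0.037, 0.009]
    - [-0.013, -0.037, 0.009]
    - [-0.013, -0.037, 0.009]
    - [-0.013, -0.037, 0.009]
    - [-0.013, -0.037, 0.009]
    - [-0.013, -0.037, 0.009]
    - [-0.013, -0.037, 0.009]
    - [-0.013, -0.037, 0.009]
    - [-0.013, -0.037, 0.009]
    - [-0.013, -0.037, 0.009]
    - [-0.012, -0.04, 0.015]
    - [0, 0, 0]
  delta_rot:
    - [0, 0, -7.3]
    - [0, 0, -7.3]
    - [0, 0, -7.2]
    - [0, 0, 0]
    - [0, 0, 0]
    - [0, 0, 0]
    - [0, 0, 0]
    - [0, 0, 0]
    - [0, 0, 0]
    - [0, 0, 0]
    - [0, 0, 0]
    - [0, 0, 0]
    - [0, 0, 0]
    - [0, 0, 0]
    - [0, 0, 0]
    - [0, 0, 0]
    - [0, 0, 0]
    - [0, 0, 8.8]
    - [0, 0, 8.8]
    - [0, 0, 0]
  grip: [1, 1, 1, 1, 1, 1, 1, 1, 1, 1, 1, 1, 1, 1, 1, 1, 1, 1, 1, 1]
  squeeze: 15

```text
clock: 5.1
tool_pos: [0.4329, -0.0195, 0.152]
eef_rot: [0.157, 0.988, -0.001, -0.0]
contact_force: [-0.2, 0.6, -0.3]
opening: 1.003
finger_force: 0.0
```

```bash
cat >> h.py <<'E'
def go(X,Y,Z,th):
    "print the tool-axis shift and turn from the measured pose to TCP (X,Y,Z), tool y at th deg"
    s=r.get_state();m=R.from_quat(s["eef_rot"]).as_matrix();a=np.degrees(np.arctan2(m[1,1],m[0,1]))
    d=m.T@(np.array([X,Y,Z])-s["tool_pos"]);rz=(a-th+90)%180-90
    print("t",round(s["clock"],2),"tcp",np.round(s["tool_pos"],4),"th",round(a,1),"q7",round(s["q"][6],2),"tilt",np.round(m[:2,2],4),"F",np.round(s["contact_force"],1),"open",round(s["opening"],3),"ff",s["finger_force"])
    print("  shift mm",np.round(d*1000,1),"rz",round(rz,1))
E
python3 - <<'E'
from h import *
go(.4385,-.0154,.068,72.4)
for c in("top","side"):
    r.snapshot(c)
    for n,g in dict(tin=(.46,.147),salt_shaker=(.343,.137)).items():
        D=r.silhouettes(c,n)
        for d in D: print(c,n,round(d["confidence"],2),d["pixels"].sum(),np.argwhere(d["pixels"]).mean(0).round()[::-1])
        if D:
            x,a,e,C=fit(n,(*g,0.0),cams=(c,));print("  ",np.round(x*1000,1),round(e,2))
E
```

```text
t 5.1 tcp [ 0.4329 -0.0195  0.152 ] th 72.0 q7 0.62 tilt [-0.001  -0.0026] F [-0.2  0.6 -0.3] open 1.003 ff 0.0
  shift mm [-4.   5.9 84. ] rz -0.4
top tin 0.69 1311 [220. 203.]
   [459.3 147.7 -23.9] 0.35
top salt_shaker 0.9 334 [219. 253.]
   [ 349.1  161.5 -156.3] 0.52
side tin 0.6 331 [252. 167.]
side tin 0.59 371 [294. 194.]
   [ 331.7  995.3 -409.6] 1.66
side salt_shaker 0.65 464 [245. 188.]
side salt_shaker 0.3 2928 [243. 315.]
   [337.1 243.9 -69.8] 0.6
```

Request:
play_rows:
  translation:
    - [-0.004, 0.006, 0.014]
    - [0, 0, 0.025]
    - [0, 0, 0.025]
    - [0, 0, 0.02]
    - [0, 0, 0]
    - [0, 0, 0]
    - [0, 0, 0]
    - [0, 0, 0]
    - [0, 0, 0]
    - [0, 0, 0]
  delta_rot:
    - [0, 0, 0]
    - [0, 0, 0]
    - [0, 0, 0]
    - [0, 0, 0]
    - [0, 0, 0]
    - [0, 0, 0]
    - [0, 0, 0]
    - [0, 0, 0]
    - [0, 0, 0]
    - [0, 0, 0]
  grip: [1, 1, 1, 1, 1, -1, -1, -1, -1, -1]

```text
clock: 6.85
tool_pos: [0.4416, -0.0131, 0.096]
eef_rot: [0.153, 0.988, -0.003, -0.002]
contact_force: [-0.2, -0.1, -0.1]
opening: 0.458
finger_force: 0.0
```

Run:
```python
from h import *
go(.4385,-.0154,.068,72.4)
C={c:None for c in("top","side")}
import h
for c in C:
    r.snapshot(c);D=r.silhouettes(c,"tin")
    want={"top":(220,203),"side":(290,194)}[c]
    D=[d for d in D if np.hypot(*(np.argwhere(d["pixels"]).mean(0)[::-1]-want))<15]
    C[c]=D[:1]
class F: pass
o=r.silhouettes
h.r=type("Q",(),dict(silhouettes=staticmethod(lambda c,n:C[c]),get_calibration=staticmethod(r.get_calibration)))
for cams in(("top","side"),("top",),("side",)):
    x,a,e,_=fit("tin",(.457,.145,0.),cams=cams);print(cams,np.round(x*1000,1),round(e,2),_)
```

```text
t 6.85 tcp [ 0.4416 -0.0131  0.096 ] th 72.4 q7 0.04 tilt [-0.0046 -0.0048] F [-0.2 -0.1 -0.1] open 0.458 ff 0.0
  shift mm [ 2.2 -2.9 28. ] rz -0.0
('top', 'side') [ 4.544e+02  1.464e+02 -1.000e-01] 3.53 ['top', 'side']
('top',) [ 484.1  190.5 -226.8] 2.32 ['top']
('side',) [449.7 146.4  -0.9] 1.72 ['side']
```

Request:
play_rows:
  translation:
    - [0.002, -0.003, 0]
    - [0, 0, 0]
    - [0, 0, 0.01]
    - [0, 0, 0.01]
    - [0, 0, 0.008]
    - [0, 0, 0]
    - [0, 0, 0]
  delta_rot:
    - [0, 0, 0]
    - [0, 0, 0]
    - [0, 0, 0]
    - [0, 0, 0]
    - [0, 0, 0]
    - [0, 0, 0]
    - [0, 0, 0]
  grip: [1, 1, 1, 1, 1, 1, 1]

```text
clock: 7.92
tool_pos: [0.4385, -0.0156, 0.0686]
eef_rot: [0.153, 0.988, -0.003, -0.003]
contact_force: [-0.3, -0.6, 0.3]
opening: 0.994
finger_force: 0.0
```

Run:
```python
from h import *
go(.4385,-.0154,.068,72.4)
```

```text
t 7.92 tcp [ 0.4385 -0.0156  0.0686] th 72.4 q7 -0.53 tilt [-0.006  -0.0052] F [-0.3 -0.6  0.3] open 0.994 ff 0.0
  shift mm [0.1 0.2 0.6] rz -0.0
```

Request:
play_rows:
  translation:
    - [0, 0, 0]
    - [0, 0, 0]
    - [0, 0, 0]
    - [0, 0, 0]
    - [0, 0, 0]
    - [0, 0, 0]
    - [0, 0, 0]
    - [0, 0, 0]
    - [0, 0, -0.015]
    - [0, 0, -0.015]
    - [0, 0, -0.015]
    - [0, 0, -0.015]
    - [0, 0, -0.015]
    - [0, 0, -0.015]
  delta_rot:
    - [0, 0, 0]
    - [0, 0, 0]
    - [0, 0, 0]
    - [0, 0, 0]
    - [0, 0, 0]
    - [0, 0, 0]
    - [0, 0, 0]
    - [0, 0, 0]
    - [0, 0, 0]
    - [0, 0, 0]
    - [0, 0, 0]
    - [0, 0, 0]
    - [0, 0, 0]
    - [0, 0, 0]
  grip: [-1, -1, -1, -1, -1, -1, -1, -1, -1, -1, -1, -1, -1, -1]

```text
clock: 9.68
tool_pos: [0.4387, -0.0153, 0.1576]
eef_rot: [0.153, 0.988, -0.003, -0.003]
contact_force: [0.8, -0.2, -0.5]
opening: 0.419
finger_force: 15.0
```

Run:
```python
from h import *
go(.457,.146,.14,90)
im=r.snapshot("top");s=r.snapshot("side")
a=cv2.resize(im[150:300,140:300],None,fx=2.5,fy=2.5);b=cv2.resize(s[130:280,200:360],None,fx=2.5,fy=2.5)
cv2.imwrite("pics/c1.png",np.hstack([a,b]))
for c in("top","side"):
  for x,y in((.457,.146),(.460,.148)): print(c,proj(c,[[x,y,.054],[x+.041,y,.054],[x-.041,y,.054],[x,y+.041,.054],[x,y-.041,.054]]).round(1).tolist())
```

```text
t 9.68 tcp [ 0.4387 -0.0153  0.1576] th 72.4 q7 0.17 tilt [-0.0071 -0.0055] F [ 0.8 -0.2 -0.5] open 0.419 ff 14.996611475944519
  shift mm [ 31.3 159.4  16.6] rz -17.6
top [[217.8, 201.5], [218.5, 183.1], [217.1, 220.2], [199.1, 201.2], [236.5, 201.8]]
top [[217.0, 200.1], [217.6, 181.7], [216.3, 218.8], [198.3, 199.8], [235.7, 200.4]]
side [[286.6, 182.1], [301.8, 182.0], [271.5, 182.2], [286.1, 174.4], [287.2, 190.3]]
side [[287.7, 181.7], [302.8, 181.6], [272.6, 181.8], [287.1, 174.0], [288.3, 189.9]]
```

View pics/c1.png

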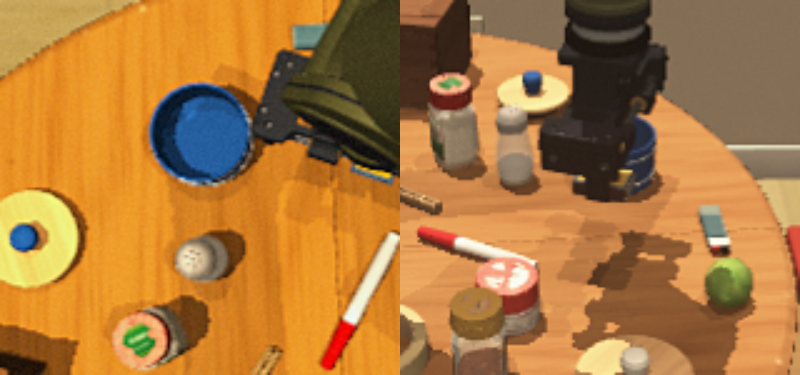

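The matchbox is held: the opening reads 36.9 mm, and yellow shows between the fingers. The tin's rim is centred near (220,203) in the full top image. I'll refine that from the clean first pictures by colour.

```bash
cat > tinfit.py <<'E'
from h import *
import h
W={"top":(220,203),"side":(286,191)}
C={}
for c,w in W.items():
    im=cv2.imread(f"pics/{c}0.png").astype(int);m=((im[...,0]>im[...,2]+15)).astype(np.uint8)
    m[:w[1]-30]=0;m[w[1]+30:]=0;m[:,:w[0]-30]=0;m[:,w[0]+30:]=0
    n,l,s,ce=cv2.connectedComponentsWithStats(m);i=1+np.argmax(s[1:,4]);print(c,s[i],ce[i].round(1))
    hull=cv2.convexHull(np.argwhere(l==i)[:,::-1].astype(np.int32));mm=np.zeros_like(m);cv2.fillConvexPoly(mm,hull,1);C[c]=[dict(pixels=mm)]
h.r=type("Q",(),dict(silhouettes=staticmethod(lambda c,n:C[c]),get_calibration=staticmethod(r.get_calibration)))
def fz(cams):
    cs={c:cont(c,"tin") for c in cams}
    def res(p):
        o=[]
        for c,v in cs.items():
            H=cv2.convexHull(proj(c,M["tin"]+[*p,0]).astype(np.float32));o+=[cv2.pointPolygonTest(H,(float(q[0]),float(q[1])),True)-.5 for q in v]
        return np.array(o)
    s=least_squares(res,[.456,.145],loss="soft_l1",diff_step=1e-3);print(cams,np.round(s.x*1000,1),np.abs(res(s.x)).mean().round(2))
for k in(("top",),("side",),("top","side")): fz(k)
print(fit("tin",(.456,.145,0)))
E
python3 tinfit.py
```

```text
top [ 200  183   40   41 1243] [219.5 202.8]
side [270 176  32  17 278] [286.1 183.8]
('top',) [456.5 144.5] 0.68
('side',) [454.1 139.3] 3.57
('top', 'side') [456.1 143.9] 1.91
(array([ 0.45670035,  0.14515095, -0.00405714]), None, np.float64(1.8031057273375004), ['top', 'side'])
```

Run:
```python
from h import *
o=[]
for c,(u,v) in {"top":(220,203),"side":(286,191)}.items():
    im=cv2.imread(f"pics/{c}0.png")[v-26:v+26,u-26:u+26];k=7.5
    im=cv2.resize(im,None,fx=k,fy=k,interpolation=cv2.INTER_NEAREST)
    for (x,y),col in(((.454,.141),(0,255,0)),((.457,.146),(0,0,255))):
        for rr,z in((.044,.054),(.044,0)):
            p=(proj(c,ring(rr,z)+[x,y,0])-[u-26,v-26]+.5)*k;cv2.polylines(im,[p.astype(np.int32)],True,col,1)
    o.append(im)
cv2.imwrite("pics/c2.png",np.hstack(o))
```

```text
(no output)
```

View pics/c2.png

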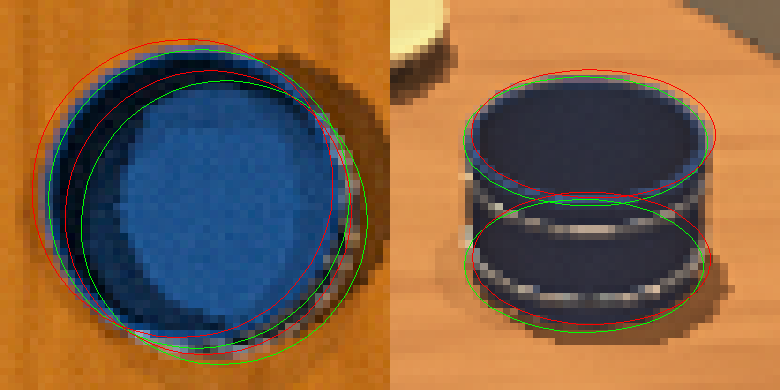

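The green candidate fits both views, so the tin is at about (0.4545, 0.141).

Request:
play_rows:
  translation:
    - [0.004, 0.019, 0]
    - [0.004, 0.019, 0]
    - [0.004, 0.019, 0]
    - [0.004, 0.019, 0]
    - [0.004, 0.019, 0]
    - [0.004, 0.019, 0]
    - [0.004, 0.02, 0]
    - [0.004, 0.02, 0]
    - [0, 0, 0]
    - [0, 0, 0]
    - [0, 0, 0.008]
    - [0, 0, 0]
  delta_rot:
    - [0, 0, 0]
    - [0, 0, 0]
    - [0, 0, 0]
    - [0, 0, 0]
    - [0, 0, 0]
    - [0, 0, 0]
    - [0, 0, 0]
    - [0, 0, 0]
    - [0, 0, -8.8]
    - [0, 0, -8.8]
    - [0, 0, 0]
    - [0, 0, 0]
  grip: [-1, -1, -1, -1, -1, -1, -1, -1, -1, -1, -1, -1]

```text
clock: 11.28
tool_pos: [0.4547, 0.1413, 0.1475]
eef_rot: [0.001, 1.0, -0.003, -0.004]
contact_force: [0.0, -0.1, 0.2]
opening: 0.426
finger_force: 15.0
```

Run:
```python
from h import *
go(.4545,.141,.082,90)
```

```text
t 11.28 tcp [0.4547 0.1413 0.1475] th 89.9 q7 0.19 tilt [-0.0078 -0.0061] F [ 0.  -0.1  0.2] open 0.426 ff 14.996841251850128
  shift mm [-0.3  0.1 65.5] rz -0.1
```

Request:
play_rows:
  translation:
    - [0, 0, 0.015]
    - [0, 0, 0.015]
    - [0, 0, 0.015]
    - [0, 0, 0.012]
    - [0, 0, 0.008]
    - [0, 0, 0]
    - [0, 0, 0]
    - [0, 0, 0]
    - [0, 0, 0]
    - [0, 0, -0.01]
    - [0, 0, -0.015]
    - [0, 0, -0.02]
    - [0, 0, -0.02]
    - [0, 0, -0.02]
  delta_rot:
    - [0, 0, 0]
    - [0, 0, 0]
    - [0, 0, 0]
    - [0, 0, 0]
    - [0, 0, 0]
    - [0, 0, 0]
    - [0, 0, 0]
    - [0, 0, 0]
    - [0, 0, 0]
    - [0, 0, 0]
    - [0, 0, 0]
    - [0, 0, 0]
    - [0, 0, 0]
    - [0, 0, 0]
  grip: [-1, -1, -1, -1, -1, -1, -0.06, -0.06, -0.06, -0.06, -0.06, -0.06, 0, 0]

```text
clock: 13.02
tool_pos: [0.455, 0.1404, 0.1689]
eef_rot: [0.0, 1.0, -0.003, -0.003]
contact_force: [-0.5, -0.2, 0.2]
opening: 0.502
finger_force: 0.0
```

Run:
```python
from h import *
go(.554,.0334,.12,1)
go(.554,.0334,.12,181)
print(r.get_state()["q"])
```

```text
t 13.03 tcp [0.455  0.1404 0.1689] th 89.9 q7 0.25 tilt [-0.007 -0.007] F [-0.5 -0.2  0.2] open 0.502 ff 0.0
  shift mm [ -99.4 -106.6   48.9] rz 88.9
t 13.03 tcp [0.455  0.1404 0.1689] th 89.9 q7 0.25 tilt [-0.007 -0.007] F [-0.5 -0.2  0.2] open 0.502 ff 0.0
  shift mm [ -99.4 -106.6   48.9] rz 88.9
[-0.03779513  0.79839986 -0.59228902  2.10043499  0.91386806  0.5333079
  0.2485358 ]
```

Request:
play_rows:
  translation:
    - [-0.0124, -0.0133, 0]
    - [-0.0124, -0.0133, 0]
    - [-0.0124, -0.0133, 0]
    - [-0.0124, -0.0133, 0]
    - [-0.0124, -0.0133, 0]
    - [-0.0124, -0.0133, 0]
    - [-0.0124, -0.0133, 0]
    - [-0.0124, -0.0133, 0]
    - [0, 0, 0.005]
    - [0, 0, 0.005]
    - [0, 0, 0.005]
    - [0, 0, 0.005]
    - [0, 0, 0.005]
    - [0, 0, 0.005]
    - [0, 0, 0.005]
    - [0, 0, 0.005]
    - [0, 0, 0.005]
    - [0, 0, 0]
  delta_rot:
    - [0, 0, 0]
    - [0, 0, 0]
    - [0, 0, 0]
    - [0, 0, 0]
    - [0, 0, 0]
    - [0, 0, 0]
    - [0, 0, 0]
    - [0, 0, 0]
    - [0, 0, 9.9]
    - [0, 0, 9.9]
    - [0, 0, 9.9]
    - [0, 0, 9.9]
    - [0, 0, 9.9]
    - [0, 0, 9.9]
    - [0, 0, 9.9]
    - [0, 0, 9.8]
    - [0, 0, 9.8]
    - [0, 0, 0]
  grip: [0, 0, 0, 0, 0, 0, 0, 0, 0, 0, 0, 0, 0, 0, 0, 0, 0, 0]

```text
clock: 15.28
tool_pos: [0.5535, 0.0342, 0.123]
eef_rot: [0.7, 0.714, -0.005, -0.0]
contact_force: [0.5, 1.1, -0.3]
opening: 0.502
finger_force: 0.0
```

Run:
```python
from h import *
go(.554,.0334,.067,1)
```

```text
t 15.28 tcp [0.5535 0.0342 0.123 ] th 1.2 q7 -0.55 tilt [-0.0079 -0.0068] F [ 0.5  1.1 -0.3] open 0.502 ff 0.0
  shift mm [-0.5  0.9 56. ] rz 0.2
```

Request:
play_rows:
  translation:
    - [0, 0.001, 0.012]
    - [0, 0, 0.012]
    - [0, 0, 0.012]
    - [0, 0, 0.012]
    - [0, 0, 0.008]
    - [0, 0, 0]
    - [0, 0, 0]
    - [0, 0, 0]
    - [0, 0, 0]
    - [0, 0, 0]
    - [0, 0, 0]
    - [0, 0, -0.012]
    - [0, 0, -0.015]
    - [0, 0, -0.015]
    - [0, 0, -0.015]
    - [0, 0, -0.015]
    - [0, 0, -0.012]
    - [0, 0, 0]
  delta_rot:
    - [0, 0, 0]
    - [0, 0, 0]
    - [0, 0, 0]
    - [0, 0, 0]
    - [0, 0, 0]
    - [0, 0, 0]
    - [0, 0, 0]
    - [0, 0, 0]
    - [0, 0, 0]
    - [0, 0, 0]
    - [0, 0, 0]
    - [0, 0, 0]
    - [0, 0, 0]
    - [0, 0, 0]
    - [0, 0, 0]
    - [0, 0, 0]
    - [0, 0, 0]
    - [0, 0, 0]
  grip: [0, 0, 0, 0, 0, 0, -1, -1, -1, -1, -1, -1, -1, -1, -1, -1, -1, -1]

```text
clock: 17.52
tool_pos: [0.5557, 0.0349, 0.1521]
eef_rot: [0.7, 0.714, -0.004, 0.0]
contact_force: [-0.5, 0.0, -0.7]
opening: 0.269
finger_force: 14.8
```

Run:
```python
from h import *
go(.4545,.141,.15,90)
a=cv2.resize(r.snapshot("top")[130:280,160:360],None,fx=2,fy=2);b=cv2.resize(r.snapshot("side")[130:280,220:420],None,fx=2,fy=2)
cv2.imwrite("pics/c3.png",np.hstack([a,b]))
```

```text
t 17.52 tcp [0.5557 0.0349 0.1521] th 1.1 q7 -0.53 tilt [-0.0049 -0.0051] F [-0.5  0.  -0.7] open 0.269 ff 14.844665676355362
  shift mm [108.  -99.1   2. ] rz -88.9
```

View pics/c3.png

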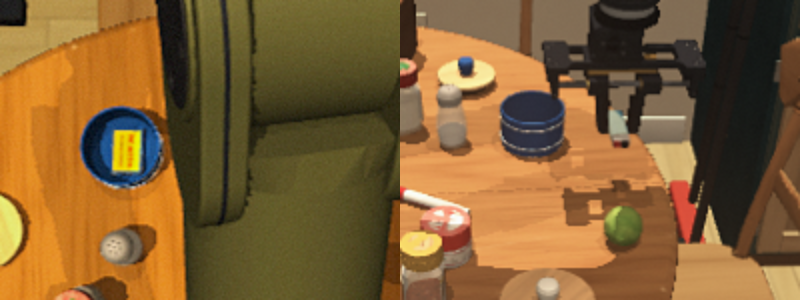

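The matchbox lies flat and centred in the tin ((224,207) in the full picture). The lighter is held, with the opening at 23.7 mm.

Request:
play_rows:
  translation:
    - [0.0135, -0.0124, 0]
    - [0.0135, -0.0124, 0]
    - [0.0135, -0.0124, 0]
    - [0.0135, -0.0124, 0]
    - [0.0135, -0.0124, 0]
    - [0.0135, -0.0124, 0]
    - [0.0135, -0.0124, 0]
    - [0.0135, -0.0124, 0]
    - [0, 0, 0]
    - [0, 0, 0]
    - [0, 0, 0]
    - [0, 0, 0]
    - [0, 0, 0]
    - [0, 0, 0]
    - [0, 0, 0]
    - [0, 0, 0]
    - [0, 0, 0]
    - [0, 0, 0]
  delta_rot:
    - [0, 0, 0]
    - [0, 0, 0]
    - [0, 0, 0]
    - [0, 0, 0]
    - [0, 0, 0]
    - [0, 0, 0]
    - [0, 0, 0]
    - [0, 0, 0]
    - [0, 0, -9.9]
    - [0, 0, -9.9]
    - [0, 0, -9.9]
    - [0, 0, -9.9]
    - [0, 0, -9.9]
    - [0, 0, -9.9]
    - [0, 0, -9.9]
    - [0, 0, -9.8]
    - [0, 0, -9.8]
    - [0, 0, 0]
  grip: [-1, -1, -1, -1, -1, -1, -1, -1, -1, -1, -1, -1, -1, -1, -1, -1, -1, -1]

```text
clock: 19.88
tool_pos: [0.453, 0.1415, 0.1511]
eef_rot: [0.0, 1.0, -0.002, -0.004]
contact_force: [-0.8, -0.8, -0.4]
opening: 0.268
finger_force: 14.8
```

Run:
```python
from h import *
go(.4545,.141,.092,90)
```

```text
t 19.88 tcp [0.453  0.1415 0.1511] th 90.0 q7 0.22 tilt [-0.0078 -0.005 ] F [-0.8 -0.8 -0.4] open 0.268 ff 14.843748360872269
  shift mm [-2.  -0.2 59. ] rz -0.0
```

Request:
play_rows:
  translation:
    - [-0.001, 0, 0.012]
    - [0, 0, 0.012]
    - [0, 0, 0.012]
    - [0, 0, 0.012]
    - [0, 0, 0.01]
    - [0, 0, 0]
    - [0, 0, 0]
    - [0, 0, 0]
    - [0, 0, 0]
    - [0, 0, -0.01]
    - [0, 0, -0.015]
    - [0, 0, -0.02]
    - [0, 0, -0.02]
    - [0, 0, -0.02]
  delta_rot:
    - [0, 0, 0]
    - [0, 0, 0]
    - [0, 0, 0]
    - [0, 0, 0]
    - [0, 0, 0]
    - [0, 0, 0]
    - [0, 0, 0]
    - [0, 0, 0]
    - [0, 0, 0]
    - [0, 0, 0]
    - [0, 0, 0]
    - [0, 0, 0]
    - [0, 0, 0]
    - [0, 0, 0]
  grip: [-1, -1, -1, -1, -1, -1, -0.25, -0.25, -0.25, -0.25, -0.25, -0.25, 0, 0]

```text
clock: 21.62
tool_pos: [0.4549, 0.1409, 0.1795]
eef_rot: [0.0, 1.0, -0.003, -0.003]
contact_force: [0.0, 1.1, 0.4]
opening: 0.5
finger_force: 0.0
```

Run:
```python
from h import *
go(.361,.2963,.15,90)
```

```text
t 21.62 tcp [0.4549 0.1409 0.1795] th 90.0 q7 0.29 tilt [-0.0067 -0.0054] F [0.  1.1 0.4] open 0.5 ff 0.0
  shift mm [ 93.8 155.6  29.3] rz -0.0
```

Request:
play_rows:
  translation:
    - [0.0104, 0.0173, 0]
    - [0.0104, 0.0173, 0]
    - [0.0104, 0.0173, 0]
    - [0.0104, 0.0173, 0]
    - [0.0104, 0.0173, 0]
    - [0.0104, 0.0173, 0]
    - [0.0104, 0.0173, 0.005]
    - [0.0104, 0.0173, 0.01]
    - [0.0104, 0.0173, 0.01]
    - [0, 0, 0]
  delta_rot:
    - [-0.3, -0.4, 0]
    - [0, 0, 0]
    - [0, 0, 0]
    - [0, 0, 0]
    - [0, 0, 0]
    - [0, 0, 0]
    - [0, 0, 0]
    - [0, 0, 0]
    - [0, 0, 0]
    - [0, 0, 0]
  grip: [0, 0, 0, 0, 0, 0, 0, 0, 0, 0]

```text
clock: 22.88
tool_pos: [0.3606, 0.298, 0.1534]
eef_rot: [-0.002, 1.0, 0.0, -0.0]
contact_force: [-0.5, -0.9, -1.0]
opening: 0.497
finger_force: 0.0
```

Run:
```python
from h import *
go(.361,.2963,.086,90)
cv2.imwrite("pics/top2.png",r.snapshot("top"));cv2.imwrite("pics/side2.png",r.snapshot("side"))
o=[]
for c,(u,v) in {"top":(220,203),"side":(286,191)}.items():
    im=cv2.imread(f"pics/{c}2.png")[v-26:v+26,u-26:u+26];k=7.5
    im=cv2.resize(im,None,fx=k,fy=k,interpolation=cv2.INTER_NEAREST)
    p=(proj(c,ring(.044,.054)+[.4545,.141,0])-[u-26,v-26]+.5)*k;cv2.polylines(im,[p.astype(np.int32)],True,(0,255,0),1)
    o.append(im)
cv2.imwrite("pics/c4.png",np.hstack(o))
# tin lid: knob top ring measured
for c in("top","side"): print(c,proj(c,[[.3613,.2963,.044]]).round(1),[np.round(d["point"],4) for d in r.look_for(c,"tin_lid")][:1])
```

```text
t 22.88 tcp [0.3606 0.298  0.1534] th 90.2 q7 -0.16 tilt [-0.0003  0.0006] F [-0.5 -0.9 -1. ] open 0.497 ff 0.0
  shift mm [-0.4 -1.7 67.4] rz 0.2
top [[148.4 244.3]] []
side [[252.7 158.8]] [array([0.3662, 0.2889, 0.0192])]
```

View pics/c4.png

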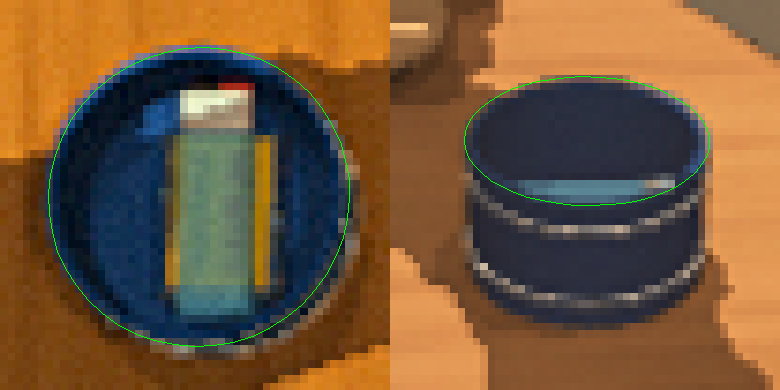

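The lighter lies flat on the matchbox inside the tin, and the tin has not moved. Next the tin lid's knob.

Request:
play_rows:
  translation:
    - [0, -0.002, 0.015]
    - [0, 0, 0.015]
    - [0, 0, 0.015]
    - [0, 0, 0.013]
    - [0, 0, 0.009]
    - [0, 0, 0]
    - [0, 0, 0]
    - [0, 0, 0]
    - [0, 0, 0]
    - [0, 0, 0]
    - [0, 0, 0]
    - [0, 0, -0.01]
    - [0, 0, -0.015]
    - [0, 0, -0.02]
    - [0, 0, -0.02]
    - [0, 0, -0.02]
    - [0, 0, -0.02]
    - [0, 0, 0]
  delta_rot:
    - [0, 0, 0]
    - [0, 0, 0]
    - [0, 0, 0]
    - [0, 0, 0]
    - [0, 0, 0]
    - [0, 0, 0]
    - [0, 0, 0]
    - [0, 0, 0]
    - [0, 0, 0]
    - [0, 0, 0]
    - [0, 0, 0]
    - [0, 0, 0]
    - [0, 0, 0]
    - [0, 0, 0]
    - [0, 0, 0]
    - [0, 0, 0]
    - [0, 0, 0]
    - [0, 0, 0]
  grip: [0, 0, 0, 0, 0, 0, -1, -1, -1, -1, -1, -1, -1, -1, -1, -1, -1, -1]
  squeeze: 30

```text
clock: 25.32
tool_pos: [0.3618, 0.2948, 0.1917]
eef_rot: [0.0, 1.0, 0.0, 0.001]
contact_force: [0.2, 0.7, -0.9]
opening: 0.263
finger_force: 30.0
```

Run:
```python
from h import *
go(.4545,.141,.2,90)
o=[]
for c,(u,v) in {"top":(150,240),"side":(250,160)}.items():
    im=r.snapshot(c)
    s=r.get_state()["tool_pos"]; p=proj(c,[s])[0].astype(int)
    o.append(cv2.resize(im[max(p[1]-50,0):p[1]+50,max(p[0]-50,0):p[0]+50],(400,400)))
cv2.imwrite("pics/c5.png",np.hstack(o))
```

```text
t 25.32 tcp [0.3618 0.2948 0.1917] th 90.0 q7 -0.07 tilt [0.0014 0.001 ] F [ 0.2  0.7 -0.9] open 0.263 ff 29.999427907168865
  shift mm [ -92.8 -153.8   -8.3] rz -0.0
```

View pics/c5.png

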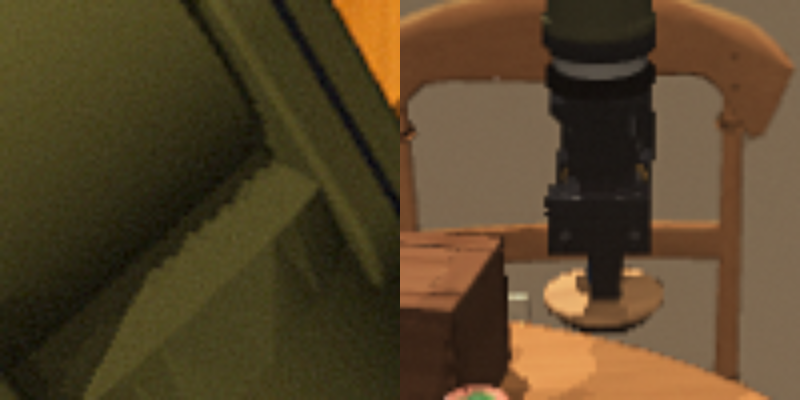

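Request:
play_rows:
  translation:
    - [0, 0, -0.015]
    - [-0.0103, -0.0171, 0]
    - [-0.0103, -0.0171, 0]
    - [-0.0103, -0.0171, 0]
    - [-0.0103, -0.0171, 0]
    - [-0.0103, -0.0171, 0]
    - [-0.0103, -0.0171, 0]
    - [-0.0103, -0.0171, 0]
    - [-0.0103, -0.0171, 0]
    - [-0.0104, -0.0171, 0]
    - [0, 0, 0]
    - [0, 0, 0]
  delta_rot:
    - [0, 0, 0]
    - [0, 0, 0]
    - [0, 0, 0]
    - [0, 0, 0]
    - [0, 0, 0]
    - [0, 0, 0]
    - [0, 0, 0]
    - [0, 0, 0]
    - [0, 0, 0]
    - [0, 0, 0]
    - [0, 0, 0]
    - [0, 0, 0]
  grip: [-1, -1, -1, -1, -1, -1, -1, -1, -1, -1, -1, -1]

```text
clock: 26.92
tool_pos: [0.4536, 0.1417, 0.2056]
eef_rot: [-0.0, 1.0, 0.0, -0.0]
contact_force: [-0.6, -0.6, -1.7]
opening: 0.264
finger_force: 30.0
```

Run:
```python
from h import *
go(.4545,.141,.135,90)
```

```text
t 26.93 tcp [0.4536 0.1417 0.2056] th 90.1 q7 0.34 tilt [-0.0009  0.0003] F [-0.6 -0.6 -1.7] open 0.264 ff 29.99962778761983
  shift mm [-0.9 -0.7 70.6] rz 0.1
```

Lower to just above home (seated TCP is about 0.128) and check the force.

Request:
play_rows:
  translation:
    - [-0.001, -0.0007, 0.012]
    - [0, 0, 0.015]
    - [0, 0, 0.015]
    - [0, 0, 0.012]
    - [0, 0, 0.01]
    - [0, 0, 0.005]
    - [0, 0, 0.004]
    - [0, 0, 0.003]
    - [0, 0, 0]
  delta_rot:
    - [0, 0, 0]
    - [0, 0, 0]
    - [0, 0, 0]
    - [0, 0, 0]
    - [0, 0, 0]
    - [0, 0, 0]
    - [0, 0, 0]
    - [0, 0, 0]
    - [0, 0, 0]
  grip: [-1, -1, -1, -1, -1, -1, -1, -1, -1]

```text
clock: 28.05
tool_pos: [0.4556, 0.1408, 0.1302]
eef_rot: [-0.0, 1.0, 0.001, 0.001]
contact_force: [0.5, 1.1, -1.8]
opening: 0.263
finger_force: 30.0
```

Run:
```python
from h import *
go(.4545,.141,.127,90)
```

```text
t 28.05 tcp [0.4556 0.1408 0.1302] th 90.0 q7 0.15 tilt [0.0011 0.0012] F [ 0.5  1.1 -1.8] open 0.263 ff 30.000118911266327
  shift mm [1.2 0.2 3.2] rz 0.0
```

Request:
play_rows:
  translation:
    - [0.0005, 0, 0.0015]
    - [0, 0, 0.0015]
    - [0, 0, 0]
    - [0, 0, 0]
    - [0, 0, 0]
    - [0, 0, 0]
    - [0, 0, 0]
    - [0, 0, -0.015]
    - [0, 0, -0.02]
    - [0, 0, -0.02]
    - [0, 0, -0.02]
  delta_rot:
    - [0, 0, 0]
    - [0, 0, 0]
    - [0, 0, 0]
    - [0, 0, 0]
    - [0, 0, 0]
    - [0, 0, 0]
    - [0, 0, 0]
    - [0, 0, 0]
    - [0, 0, 0]
    - [0, 0, 0]
    - [0, 0, 0]
  grip: [-1, -1, -1, -0.2, -0.1, 0, 0, 0, 0, 0, 0]

```text
clock: 29.42
tool_pos: [0.4546, 0.14, 0.2026]
eef_rot: [0.0, 1.0, -0.0, -0.0]
contact_force: [-0.3, -0.7, -0.6]
opening: 0.498
finger_force: 0.0
```

Run:
```python
from h import *
go(.556,-.0755,.15,161.3)
print(r.get_state()["q"])
```

```text
t 29.43 tcp [0.4546 0.14   0.2026] th 90.0 q7 0.33 tilt [-0.0003 -0.0006] F [-0.3 -0.7 -0.6] open 0.498 ff 0.0
  shift mm [-101.5 -215.4   52.7] rz -71.3
[-1.70723479e-03  7.39934682e-01 -6.42614955e-01  2.08621102e+00
  8.20432783e-01  5.85812175e-01  3.34363487e-01]
```

Request:
play_rows:
  translation:
    - [-0.0085, -0.018, 0]
    - [-0.0085, -0.018, 0]
    - [-0.0085, -0.018, 0]
    - [-0.0085, -0.018, 0]
    - [-0.0085, -0.018, 0]
    - [-0.0085, -0.018, 0]
    - [-0.0085, -0.018, 0]
    - [-0.0085, -0.018, 0]
    - [-0.0085, -0.018, 0]
    - [-0.0085, -0.018, 0]
    - [-0.0085, -0.018, 0]
    - [-0.008, -0.0174, 0]
    - [0, 0, 0.008]
    - [0, 0, 0.008]
    - [0, 0, 0.008]
    - [0, 0, 0.008]
    - [0, 0, 0.008]
    - [0, 0, 0.008]
    - [0, 0, 0.005]
    - [0, 0, 0]
  delta_rot:
    - [0, 0, 0]
    - [0, 0, 0]
    - [0, 0, 0]
    - [0, 0, 0]
    - [0, 0, 0]
    - [0, 0, 0]
    - [0, 0, 0]
    - [0, 0, 0]
    - [0, 0, 0]
    - [0, 0, 0]
    - [0, 0, 0]
    - [0, 0, 0]
    - [0, 0, -10.2]
    - [0, 0, -10.2]
    - [0, 0, -10.2]
    - [0, 0, -10.2]
    - [0, 0, -10.2]
    - [0, 0, -10.2]
    - [0, 0, -10.1]
    - [0, 0, 0]
  grip: [0, 0, 0, 0, 0, 0, 0, 0, 0, 0, 0, 0, 0.5, 0.8, 0.8, 0.8, 0.8, 0.8, 0.8, 0.8]

```text
clock: 31.92
tool_pos: [0.5557, -0.0755, 0.1484]
eef_rot: [-0.582, 0.813, 0.0, -0.001]
contact_force: [-0.3, 0.2, -0.8]
opening: 0.901
finger_force: 0.0
```

Run:
```python
from h import *
go(.556,-.0755,.069,161.3)
T=r.snapshot("top");S=r.snapshot("side");o=[]
cv2.imwrite("pics/top3.png",T);cv2.imwrite("pics/side3.png",S)
for c,im,(u,v) in(("top",T,(220,203)),("side",S,(286,185))):
    k=7.5;im=cv2.resize(im[v-26:v+26,u-26:u+26],None,fx=k,fy=k,interpolation=cv2.INTER_NEAREST)
    for z in(.054,.061):
        p=(proj(c,ring(.044,z)+[.4545,.141,0])-[u-26,v-26]+.5)*k;cv2.polylines(im,[p.astype(np.int32)],True,(0,255,0),1)
    o.append(im)
cv2.imwrite("pics/c6.png",np.hstack(o))
for n,g in dict(lime=(.556,-.0755),crock=(.357,-.315),crock_lid=(.461,-.195)).items():
    x,a,e,C=fit(n,(*g,0.001));print(n,np.round(x*1000,1),a and round(a,1),"err px",round(e,2),C)
```

```text
t 31.93 tcp [ 0.5557 -0.0755  0.1484] th 161.2 q7 1.89 tilt [-0.0014  0.0001] F [-0.3  0.2 -0.8] open 0.901 ff 0.0
  shift mm [-0.1 -0.4 79.4] rz -0.1
lime [ 404.2  172.9 -213.6] 2.2 err px 33.09 ['top', 'side']
crock [ 3.590e+02 -3.142e+02  2.000e-01] None err px 1.3 ['top', 'side']
crock_lid [ 461.1 -194.4   -1. ] None err px 0.45 ['top', 'side']
```

View pics/c6.png

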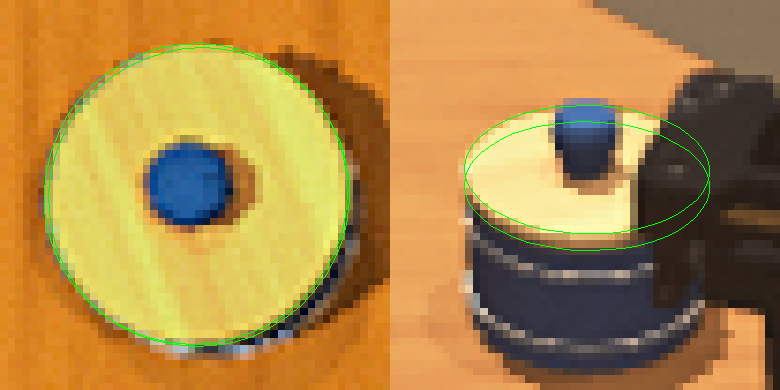

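The tin lid sits flush and centred, matching the predicted rings. Now the lime.

Request:
play_rows:
  translation:
    - [0, 0, 0.015]
    - [0, 0, 0.015]
    - [0, 0, 0.015]
    - [0, 0, 0.015]
    - [0, 0, 0.012]
    - [0, 0, 0.007]
    - [0, 0, 0]
    - [0, 0, 0]
    - [0, 0, 0]
    - [0, 0, 0]
    - [0, 0, 0]
    - [0, 0, 0]
    - [0, 0, 0]
    - [0, 0, -0.01]
    - [0, 0, -0.02]
    - [0, 0, -0.02]
    - [0, 0, -0.02]
    - [0, 0, -0.02]
    - [0, 0, -0.02]
    - [0, 0, -0.02]
  delta_rot:
    - [0, 0, 0]
    - [0, 0, 0]
    - [0, 0, 0]
    - [0, 0, 0]
    - [0, 0, 0]
    - [0, 0, 0]
    - [0, 0, 0]
    - [0, 0, 0]
    - [0, 0, 0]
    - [0, 0, 0]
    - [0, 0, 0]
    - [0, 0, 0]
    - [0, 0, 0]
    - [0, 0, 0]
    - [0, 0, 0]
    - [0, 0, 0]
    - [0, 0, 0]
    - [0, 0, 0]
    - [0, 0, 0]
    - [0, 0, 0]
  grip: [0.8, 0.8, 0.8, 0.8, 0.8, 0.8, 0.8, -1, -1, -1, -1, -1, -1, -1, -1, -1, -1, -1, -1, -1]
  squeeze: 15

```text
clock: 34.83
tool_pos: [0.5562, -0.0752, 0.2013]
eef_rot: [-0.583, 0.813, -0.0, 0.0]
contact_force: [0.3, 0.0, -0.3]
opening: 0.501
finger_force: 14.9
```

Run:
```python
from h import *
go(.358,-.318,.2,161.3)
go(.358,-.318,.2,180)
im=cv2.imread("pics/top0.png");S=cv2.imread("pics/side0.png");o=[]
for c,im,(u,v) in(("top",im,(431,250)),("side",S,(244,316))):
    k=6;q=32;im=cv2.resize(im[v-q:v+q,u-q:u+q],None,fx=k,fy=k,interpolation=cv2.INTER_NEAREST)
    for (x,y),col in(((.359,-.315),(0,255,0)),((.356,-.319),(0,0,255))):
      for z in(0,.074):
        p=(proj(c,ring(.052,z)+[x,y,0])-[u-q,v-q]+.5)*k;cv2.polylines(im,[p.astype(np.int32)],True,col,1)
    o.append(im)
cv2.imwrite("pics/c7.png",np.hstack(o))
```

```text
t 34.83 tcp [ 0.5562 -0.0752  0.2013] th 161.3 q7 1.97 tilt [ 0.0003 -0.0003] F [ 0.3  0.  -0.3] open 0.501 ff 14.875403113221637
  shift mm [293.5 109.9   1.3] rz 0.0
t 34.83 tcp [ 0.5562 -0.0752  0.2013] th 161.3 q7 1.97 tilt [ 0.0003 -0.0003] F [ 0.3  0.  -0.3] open 0.501 ff 14.875403113221637
  shift mm [293.5 109.9   1.3] rz -18.7
```

View pics/c7.png

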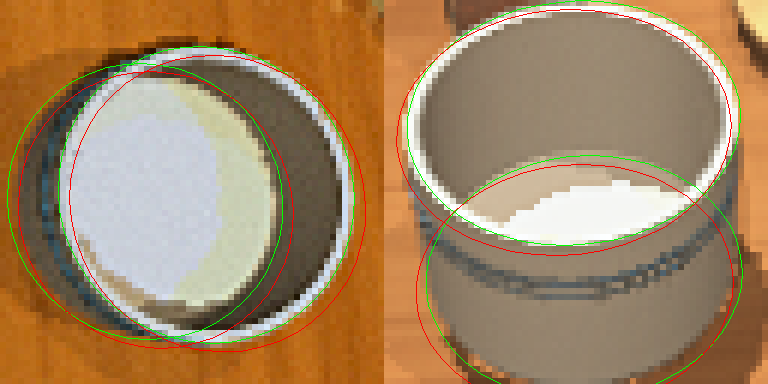

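Lime held (44 mm). The green outline fits the crock rim, so the crock is at (0.359, -0.315).

Request:
play_rows:
  translation:
    - [0, 0, 0]
    - [0, 0, 0]
    - [0.0219, 0.0036, 0]
    - [0.0219, 0.0036, 0]
    - [0.0219, 0.0036, 0]
    - [0.0219, 0.0036, 0]
    - [0.0219, 0.0036, 0]
    - [0.0219, 0.0036, 0]
    - [0.0219, 0.0036, 0]
    - [0.0219, 0.0036, 0]
    - [0.0219, 0.0036, 0]
    - [0.0219, 0.0036, 0]
    - [0.0219, 0.0036, 0]
    - [0.0219, 0.0036, 0]
    - [0.0219, 0.0036, 0]
    - [0.0219, 0.0036, 0]
    - [0, 0, 0]
  delta_rot:
    - [0, 0, 5.6]
    - [0, 0, 5.7]
    - [0, 0, 0]
    - [0, 0, 0]
    - [0, 0, 0]
    - [0, 0, 0]
    - [0, 0, 0]
    - [0, 0, 0]
    - [0, 0, 0]
    - [0, 0, 0]
    - [0, 0, 0]
    - [0, 0, 0]
    - [0, 0, 0]
    - [0, 0, 0]
    - [0, 0, 0]
    - [0, 0, 0]
    - [0, 0, 0]
  grip: [-1, -1, -1, -1, -1, -1, -1, -1, -1, -1, -1, -1, -1, -1, -1, -1, -1]

```text
clock: 36.95
tool_pos: [0.3582, -0.3167, 0.2004]
eef_rot: [-0.499, 0.867, -0.0, -0.001]
contact_force: [-0.2, -0.6, -0.2]
opening: 0.501
finger_force: 14.9
```

Run:
```python
from h import *
go(.359,-.315,.1,150)
```

```text
t 36.95 tcp [ 0.3582 -0.3167  0.2004] th 149.8 q7 2.19 tilt [-0.0007 -0.001 ] F [-0.2 -0.6 -0.2] open 0.501 ff 14.874946266811548
  shift mm [ -2.    0.2 100.4] rz -0.2
```

Request:
play_rows:
  translation:
    - [-0.002, 0, 0.015]
    - [0, 0, 0.018]
    - [0, 0, 0.018]
    - [0, 0, 0.018]
    - [0, 0, 0.015]
    - [0, 0, 0.013]
    - [0, 0, 0.008]
    - [0, 0, 0]
    - [0, 0, 0]
    - [0, 0, 0]
    - [0, 0, 0]
    - [0, 0, 0]
    - [0, 0, -0.01]
    - [0, 0, -0.02]
    - [0, 0, -0.02]
    - [0, 0, -0.02]
    - [0, 0, -0.02]
    - [0, 0, -0.02]
  delta_rot:
    - [0, 0, 0]
    - [0, 0, 0]
    - [0, 0, 0]
    - [0, 0, 0]
    - [0, 0, 0]
    - [0, 0, 0]
    - [0, 0, 0]
    - [0, 0, 0]
    - [0, 0, 0]
    - [0, 0, 0]
    - [0, 0, 0]
    - [0, 0, 0]
    - [0, 0, 0]
    - [0, 0, 0]
    - [0, 0, 0]
    - [0, 0, 0]
    - [0, 0, 0]
    - [0, 0, 0]
  grip: [-1, -1, -1, -1, -1, -1, -1, -1, 0.2, 0.2, 0.2, 0.2, 0.2, 0.2, 0.2, 0, 0, 0]

```text
clock: 39.2
tool_pos: [0.3602, -0.3136, 0.2065]
eef_rot: [-0.5, 0.866, -0.0, 0.0]
contact_force: [-0.3, 0.5, 0.4]
opening: 0.497
finger_force: 0.0
```

Run:
```python
from h import *
go(.461,-.1945,.15,90)
```

```text
t 39.2 tcp [ 0.3602 -0.3136  0.2065] th 150.0 q7 2.2 tilt [ 0.0005 -0.0004] F [-0.3  0.5  0.4] open 0.497 ff 0.0
  shift mm [-153.6  -27.7   56.5] rz 60.0
```

Request:
play_rows:
  translation:
    - [-0.0192, -0.0035, 0]
    - [-0.0192, -0.0035, 0]
    - [-0.0192, -0.0035, 0]
    - [-0.0192, -0.0035, 0]
    - [-0.0192, -0.0035, 0]
    - [-0.0192, -0.0035, 0]
    - [-0.0192, -0.0035, 0]
    - [-0.0192, -0.0035, 0]
    - [0, 0, 0.008]
    - [0, 0, 0.008]
    - [0, 0, 0.008]
    - [0, 0, 0.008]
    - [0, 0, 0.008]
    - [0, 0, 0.008]
    - [0, 0, 0]
  delta_rot:
    - [0, 0, 0]
    - [0, 0, 0]
    - [0, 0, 0]
    - [0, 0, 0]
    - [0, 0, 0]
    - [0, 0, 0]
    - [0, 0, 0]
    - [0, 0, 0]
    - [0, 0, 10]
    - [0, 0, 10]
    - [0, 0, 10]
    - [0, 0, 10]
    - [0, 0, 10]
    - [0, 0, 10]
    - [0, 0, 0]
  grip: [0, 0, 0, 0, 0, 0, 0, 0, 0, 0, 0, 0, 0, 0, 0]

```text
clock: 41.08
tool_pos: [0.4613, -0.1946, 0.1575]
eef_rot: [-0.001, 1.0, -0.0, -0.0]
contact_force: [0.9, 0.1, -0.4]
opening: 0.497
finger_force: 0.0
```

Run:
```python
from h import *
go(.461,-.1945,.086,90)
T=r.snapshot("top");S=r.snapshot("side");o=[]
for c,im,(u,v) in(("top",T,(415,235)),("side",S,(264,300))):
    k=4;q=50;im=cv2.resize(im[v-q:v+q,u-q:u+q],None,fx=k,fy=k,interpolation=cv2.INTER_NEAREST)
    for P in(ring(.052,.074)+[.359,-.315,0],ring(.052,.019)+[.461,-.1945,0]):
        p=(proj(c,P)-[u-q,v-q]+.5)*k;cv2.polylines(im,[p.astype(np.int32)],True,(0,255,0),1)
    o.append(im)
cv2.imwrite("pics/c8.png",np.hstack(o))
```

```text
t 41.08 tcp [ 0.4613 -0.1946  0.1575] th 90.1 q7 0.95 tilt [-0.0001 -0.0006] F [ 0.9  0.1 -0.4] open 0.497 ff 0.0
  shift mm [ 0.2  0.1 71.5] rz 0.1
```

View pics/c8.png

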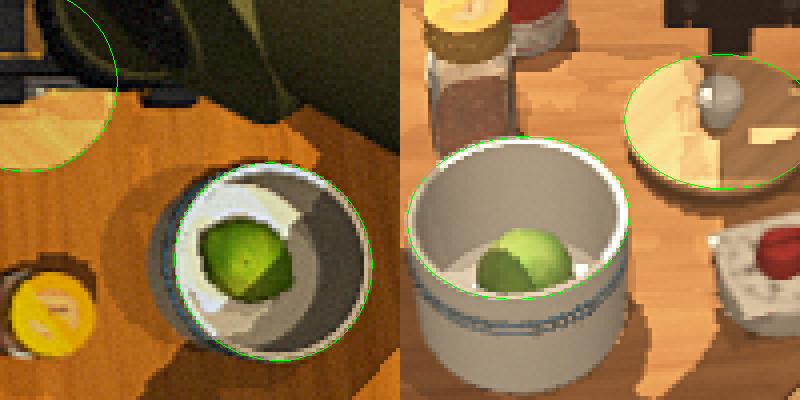

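The lime is in the crock, the crock hasn't moved, and the lid outline matches. Gripping the crock lid.

Request:
play_rows:
  translation:
    - [0, 0, 0.015]
    - [0, 0, 0.016]
    - [0, 0, 0.016]
    - [0, 0, 0.014]
    - [0, 0, 0.01]
    - [0, 0, 0]
    - [0, 0, 0]
    - [0, 0, 0]
    - [0, 0, 0]
    - [0, 0, 0]
    - [0, 0, 0]
    - [0, 0, -0.01]
    - [0, 0, -0.02]
    - [0, 0, -0.02]
    - [0, 0, -0.02]
    - [0, 0, -0.02]
    - [0, 0, -0.02]
    - [0, 0, -0.02]
    - [0, 0, -0.02]
    - [0, 0, 0]
  delta_rot:
    - [0, 0, 0]
    - [0, 0, 0]
    - [0, 0, 0]
    - [0, 0, 0]
    - [0, 0, 0]
    - [0, 0, 0]
    - [0, 0, 0]
    - [0, 0, 0]
    - [0, 0, 0]
    - [0, 0, 0]
    - [0, 0, 0]
    - [0, 0, 0]
    - [0, 0, 0]
    - [0, 0, 0]
    - [0, 0, 0]
    - [0, 0, 0]
    - [0, 0, 0]
    - [0, 0, 0]
    - [0, 0, 0]
    - [0, 0, 0]
  grip: [0, 0, 0, 0, 0, 0, -1, -1, -1, -1, -1, -1, -1, -1, -1, -1, -1, -1, -1, -1]
  squeeze: 30

```text
clock: 43.68
tool_pos: [0.4617, -0.1949, 0.2374]
eef_rot: [0.0, 1.0, -0.0, 0.001]
contact_force: [-0.7, -0.2, -1.1]
opening: 0.261
finger_force: 30.0
```

Run:
```python
from h import *
go(.359,-.315,.235,90)
```

```text
t 43.67 tcp [ 0.4617 -0.1949  0.2374] th 90.0 q7 1.11 tilt [ 0.0024 -0.0008] F [-0.7 -0.2 -1.1] open 0.261 ff 29.999953117221594
  shift mm [ 102.7 -120.1    2.2] rz -0.0
```

Request:
play_rows:
  translation:
    - [0.0128, -0.015, 0]
    - [0.0128, -0.015, 0]
    - [0.0128, -0.015, 0]
    - [0.0128, -0.015, 0]
    - [0.0128, -0.015, 0]
    - [0.0128, -0.015, 0]
    - [0.0128, -0.015, 0]
    - [0.0128, -0.015, 0]
    - [0, 0, 0]
    - [0, 0, 0]
  delta_rot:
    - [0, 0, 0]
    - [0, 0, 0]
    - [0, 0, 0]
    - [0, 0, 0]
    - [0, 0, 0]
    - [0, 0, 0]
    - [0, 0, 0]
    - [0, 0, 0]
    - [0, 0, 0]
    - [0, 0, 0]
  grip: [-1, -1, -1, -1, -1, -1, -1, -1, -1, -1]

```text
clock: 44.92
tool_pos: [0.3594, -0.314, 0.236]
eef_rot: [-0.0, 1.0, 0.0, 0.0]
contact_force: [0.3, 0.8, -1.4]
opening: 0.262
finger_force: 30.0
```

Run:
```python
from h import *
go(.359,-.315,.15,90)
```

```text
t 44.92 tcp [ 0.3594 -0.314   0.236 ] th 90.0 q7 1.37 tilt [0.0006 0.0008] F [ 0.3  0.8 -1.4] open 0.262 ff 30.000044982880354
  shift mm [ 0.5 -1.  86. ] rz 0.0
```

Request:
play_rows:
  translation:
    - [0, -0.001, 0.015]
    - [0, 0, 0.018]
    - [0, 0, 0.018]
    - [0, 0, 0.014]
    - [0, 0, 0.01]
    - [0, 0, 0.006]
    - [0, 0, 0.004]
    - [0, 0, 0]
    - [0, 0, 0]
  delta_rot:
    - [0, 0, 0]
    - [0, 0, 0]
    - [0, 0, 0]
    - [0, 0, 0]
    - [0, 0, 0]
    - [0, 0, 0]
    - [0, 0, 0]
    - [0, 0, 0]
    - [0, 0, 0]
  grip: [-1, -1, -1, -1, -1, -1, -1, -1, -1]

```text
clock: 46.05
tool_pos: [0.3591, -0.3159, 0.1515]
eef_rot: [0.0, 1.0, -0.0, 0.0]
contact_force: [-0.2, -0.6, -2.0]
opening: 0.263
finger_force: 30.0
```

Run:
```python
from h import *
go(.359,-.315,.148,90)
```

```text
t 46.05 tcp [ 0.3591 -0.3159  0.1515] th 90.0 q7 1.17 tilt [ 0.0008 -0.0006] F [-0.2 -0.6 -2. ] open 0.263 ff 29.99996306374669
  shift mm [0.1 0.9 3.5] rz -0.0
```

Request:
play_rows:
  translation:
    - [0, 0.0005, 0.0015]
    - [0, 0, 0.0015]
    - [0, 0, 0]
    - [0, 0, 0]
    - [0, 0, 0]
    - [0, 0, 0]
    - [0, 0, 0]
    - [0, 0, -0.015]
    - [0, 0, -0.02]
    - [0, 0, -0.02]
    - [0, 0, -0.02]
    - [-0.02, 0.02, -0.01]
    - [-0.02, 0.02, -0.01]
    - [-0.02, 0.02, -0.01]
    - [-0.02, 0.02, -0.01]
    - [-0.02, 0.02, 0]
    - [-0.02, 0.02, 0]
    - [-0.02, 0.02, 0]
    - [-0.02, 0.02, 0]
    - [0, 0, 0]
  delta_rot:
    - [0, 0, 0]
    - [0, 0, 0]
    - [0, 0, 0]
    - [0, 0, 0]
    - [0, 0, 0]
    - [0, 0, 0]
    - [0, 0, 0]
    - [0, 0, 0]
    - [0, 0, 0]
    - [0, 0, 0]
    - [0, 0, 0]
    - [0, 0, 0]
    - [0, 0, 0]
    - [0, 0, 0]
    - [0, 0, 0]
    - [0, 0, 0]
    - [0, 0, 0]
    - [0, 0, 0]
    - [0, 0, 0]
    - [0, 0, 0]
  grip: [-1, -1, -1, -0.2, -0.1, 0, 0, 0, 0, 0, 0, 0, 0, 0, 0, 0, 0, 0, 0, 0]

```text
clock: 48.55
tool_pos: [0.5201, -0.1532, 0.2634]
eef_rot: [-0.002, 1.0, 0.001, 0.001]
contact_force: [-0.3, -0.4, -0.1]
opening: 0.502
finger_force: 0.0
```

Run:
```python
from h import *
go(.5,-.15,.25,90)
T=r.snapshot("top");S=r.snapshot("side");o=[]
for c,im,(u,v) in(("top",T,(431,250)),("side",S,(244,306)),("top",T,(220,203)),("side",S,(286,185))):
    k=4;q=36;im=cv2.resize(im[v-q:v+q,u-q:u+q],None,fx=k,fy=k,interpolation=cv2.INTER_NEAREST)
    for P in(ring(.052,.081)+[.359,-.315,0],ring(.052,.074)+[.359,-.315,0],ring(.044,.061)+[.4545,.141,0]):
        p=(proj(c,P)-[u-q,v-q]+.5)*k;cv2.polylines(im,[p.astype(np.int32)],True,(0,255,0),1)
    o.append(im)
cv2.imwrite("pics/c9.png",np.vstack([np.hstack(o[:2]),np.hstack(o[2:])]))
```

```text
t 48.55 tcp [ 0.5201 -0.1532  0.2634] th 90.2 q7 1.1 tilt [0.0018 0.0012] F [-0.3 -0.4 -0.1] open 0.502 ff 0.0
  shift mm [20.2  3.2 13.4] rz 0.2
```

View pics/c9.png

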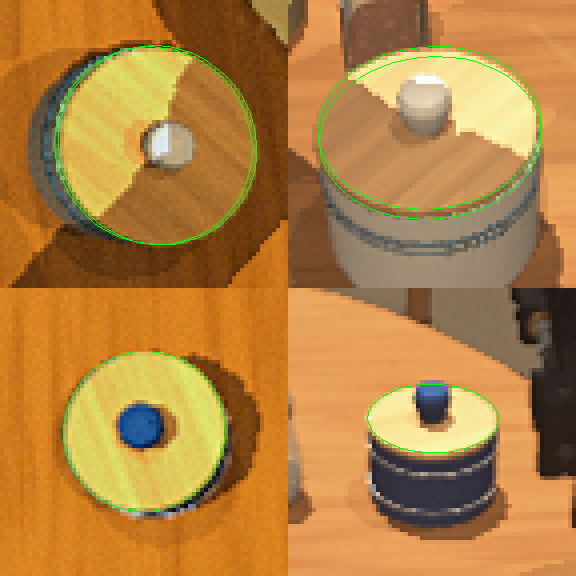

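Both lids sit flush and match the predicted seated rings, and the arm is clear. Handing in.

```bash
python3 -c "
from plant import r
print(r.finish_job())"
```

```text
the job is handed in; nothing more can be done
None
```

I handed the job in at about 49 s of the 128 s: the matchbox and lighter are in the tin and the lime is in the crock. Both lids looked fully home in the last pictures, nothing touched the bystanders as far as I could see, and no verdict came back.

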